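# Dock the inflator's battery box and start its charge

### The arm

A 6-joint arm with a two-finger parallel gripper is mounted at the origin on a cart in front of the work surface, level with it; the furniture and walls round the work are solid. World frame = base frame: x ahead of the robot, y to its left, z up, the work surface at z = 0. Lengths are in m, angles in rad, forces in N, time in s.
With the tool pointing down it reaches from about 0.35 to 0.775 m from the base axis. Payload 5.5 kg.
Tool frame: the origin (TCP) lies midway between the tips of the shut fingers; the grasp point (between the pads) lies 19 mm behind it; z points along the fingers, y is the line along which they close (so a half turn about z gives the same grasp; the last joint's range is limited). The gripper opens to 85 mm and grips with 20 to 120 N. Pads are 22 mm wide; open, the fingers measure 114 mm over their backs; the gripper's body (76 mm by 85 mm) begins 54 mm behind the grasp point. The pads swing forward as they close: fully open they stand 13 mm farther back than shut.
Start: joints at [-1.388, 0.313, 0.046, 1.304, 0, 1.431], TCP at [0.182, -0.545, 0.231] pointing down, gripper open.
Joint ranges: [-2.76, 2.76], [-0.86, 1.69], [-1.03, 1.26], [-2.2, 2.34], [-1.47, 1.5], [-3.14, 3.14]. Speed limits (rad/s): [2.57, 2.57, 3.14, 3.14, 3.14, 3.14].

### API

Orientations are given as a unit quaternion [w, x, y, z].
In Python, from workcell import env gives the robot as it stands.
- The arm moves only by the tool move_arm, never from a script. Its argument "targets" is a list of rows, each a list of 3 entries, a list of its own where there are three numbers: the shift along the tool's x, y, z in mm, then the turn, a rotation vector about the tool's x, y, z in units of 10 degrees (1.0 is 10 degrees), then the closure, from -1 (fully open) to 1 (shut). In form: [[[dx, dy, dz], [ax, ay, az], gripper], ...]. A call has 1 to 5 rows; each row is the pose to reach, as a shift and turn from the pose commanded when the call began, along the tool's axes at that moment; what a row does not reach only later rows make up. A row lasts 1/8 s, in which the tool goes at most 62.5 mm and 10.7 degrees, less where a joint would pass 70% of its speed; a pose out of reach is approached as far as the arm can. A call with a gripper value outside its range is refused whole. The fingers move at their own pace and stop on an object; "squeeze" is the grip in N (left out, the last holds). Time passes only in rows, so rows that repeat a pose let the fingers close. It gives the time, the measured TCP pose, the force, the opening and the grip force at its end, in the units of the state.
- env.get_state(): the state, without advancing time (a new reading comes with each control period).
- env.read_camera(name): name is "scene" or "top"; returns a dict with "pixels" (420x560x3 uint8, red, green, blue), "fovy" (degrees; the focal length in pixels is half the picture's height over the tangent of half this angle, whatever the lens; pixels are square), "cx", "cy" (the principal point, pixels), "dist_coeffs" ([k1, k2, p1, p2, k3] as OpenCV has them; the pictures are not rectified), "extrinsics" (4x4, takes a point from world to camera coordinates). Camera axes: x right, y up, looking along -z (the intrinsics and any distortion apply to the point x, -y, -z); pixel columns grow to the right and rows downward; lengths in m; the calibration is good to about 2 mm. A picture is of the moment at which its call begins. There is no depth.
- env.hand_in(): hands the job in; it is judged then, once.
Trained networks look in a picture, given as the dict that the camera call returned (one of the last four; its "shot" number tells which), for a name from the list of things; names that differ only in an ending like _2 or _b are one class to them, and where a whole thing is asked for, a point or a joint stands for the part that bears it (a point fixed in the world has none). Each returns a list of dicts, best first, with "confidence" (0 to 1); they miss things now and then, are a little off and sometimes report something else, mostly with a low value. They report only what shows in the picture. A call takes as long as a camera call.
- env.spot_in(thing, picture): "centre" ([x, y, z] in m, in world coordinates, good to about 4 mm: the middle of the surface that is visible of it).
- env.regions_of(thing, picture): "mask" (420x560 bool, what is visible of it).
- env.landmark_of(thing, picture): "centre" ([x, y, z] in m, in world coordinates, good to about 4 mm: a listed point, or the origin of a listed thing).
The state is a dict: "clock": time; "joint_pos": joint angles; "qvel": joint speeds; "tau": joint torques, N m; "tcp_pos": TCP position; "orientation": TCP orientation; "wrist_force": force on the tool from outside, world axes, zero at the start; "ft_torque": the same for the moment, N m; "finger_gap": finger opening in m; "grip_force": force on a finger pad.
Only numpy, scipy, OpenCV 4.12 (cv2) and the standard library are available. Lean on these libraries where they do the work, as an engineer would, in place of code of your own. Each camera call takes 0.05 s, during which the arm holds its last target. There are 200 camera calls.

### The job

Put the balloon inflator's battery box on charge. It is top-heavy and must not be lifted or tipped, nor its carry handle touched: push it with the fingertips low down, on the rear face of its black skid, so that it slides upright into the grey charging dock, fully home against the back, where the brass catch snaps in. Then press the green button on the dock all the way down and let it come up again, leaving the box home and everything else on the worktop where it stands.

Things in the scene. Friction and masses are not known exactly. Their poses are not given: they have to be found in the camera images.
- battery_box: Loose battery box, orange tower on a black skid with rubber feet; 0.8 to 0.94 kg, 4 to 9 N to slide. Origin: centre of the skid's underside; x = the way it slides in (its front), y left, z up. Skid x -55..55, y -60..60, top at z = 34. Tower on the skid's front part: x -19..55, y -54..54, z 34..163. Centre of mass x = 10, z = 70: pushed higher than about z = 40 it tips over its front edge.
- push_face (a point): Middle of the upright rear face of the battery box's black skid, 18 above the worktop: where to push. The face is 120 wide (y) and spans z 3..34; it looks to the box's -x. Above and ahead of it the skid is a step 36 deep with three round sockets, then the tower rises. Axes as the box's.
- carry_handle: Black carry handle on top of the battery box, fixed to it (same origin and axes as the box): a bar 12 thick along y at x = 18, z = 196, top of all at 202. Not to be touched.
- charging_dock: Grey charging dock, fixed. Origin, on the worktop: where the box's origin comes when home; axes then agree, x = the way in. The bay has no floor. Cheeks 127 apart, 48 high, begin at x = -30 (right) and -16 (left). Bumpers stop the box at x = 0. In the last 35 mm it pushes the catch aside and presses the contacts: up to 20 N in all. Charger housing behind, 78 high; control pod on the left, x -46..26, y 79..157, 36 high.
- dock_mouth (a point): Middle of the open mouth of the dock's bay, on the worktop (x = -55 in the dock's frame, axes as the dock's). Here the flared lead-ins, 30 degrees to either side and 48 high, begin about 165 apart and narrow to the cheeks.
- dock_catch (a joint): Sprung brass catch with a red tab in the right cheek; rad. 0 = sprung in (as it rests, and again when its tooth has dropped into the notch of a box that is home); about 0.1 to 0.2 while the box's side holds it out. It snaps in when the box is within 3 mm of home and then keeps the box from coming out.
- dock_contacts (a joint): Sprung contact carriage at the back of the bay; m. 0 = free, about 0.006 when the box is home. Its spring pushes back with 1.4 to 3.5 N.
- charge_button (a joint): The green round push button on the control pod; m. 0 = up, 0.006 = fully down (about 4 N); it springs back.
- charge_button_top (a point): Centre of the top face of the green button, 28 across, 58 above the worktop when up; it goes straight down. It lies 68 to the left of the tower of a box that is home.
- ribbon_reel: Bystander: red ribbon reel with black flanges, 63x66x63, at the left front (sizes in mm); origin under its middle. Leave it alone.
- silver_weight: Bystander: silver foil balloon weight, 45x45x46, at the left front (sizes in mm); origin under its middle. Leave it alone.
- stapler: Bystander: red and black stapler, 34x135x46, at the right (sizes in mm); origin under its middle. Leave it alone.
- masking_tape: Bystander: beige roll of masking tape lying flat, 93 across, 24 high, at the right front (sizes in mm); origin under its middle. Leave it alone.
- marker_gold: Bystander: gold paint marker with a black cap, 18x138x19, lying at the back right (sizes in mm); origin under its middle. Leave it alone.

How it is judged:
On the way, in this order (a step that is already met when the one before it is completed fails the run):
1. the battery box is home in the dock, upright, its catch sprung in (x of battery_box in the frame of charging_dock between -0.006 and 0.006 m and y of battery_box in the frame of charging_dock between -0.008 and 0.008 m and angle between the x axis of battery_box and the x axis of charging_dock, either way round below 0.06 rad and angle between battery_box's own z axis and vertical below 0.05 rad and value of joint dock_catch below 0.06 rad and value of joint dock_contacts above 0.002 m), for 0.2 s.
2. the green button is pressed down (all of step 1 and value of joint charge_button above 0.0045 m).
At the end, for the whole second after the job is handed in: The battery box stands at rest in the dock within 6 mm of home along the bay, 8 mm across it and 0.06 rad, upright, contacts pressed, catch sprung in (under 0.06 rad); the button has been pressed at least 4.5 mm and is up again (all of step 1 and linear speed of battery_box below 0.01 m/s and value of joint charge_button below 0.0015 m); the robot touches nothing.
It fails at once if the battery box tips by more than 0.15 rad (angle between battery_box's own z axis and vertical above 0.15 rad).
It fails at once if the battery box is lifted (origin more than 10 mm above the worktop) (height (world z) of battery_box above 0.01 m).
It fails at once if the robot touches the carry handle (contact force between any of the fingers, the arm and carry_handle above 1 N).
It fails at once if the button is pressed before the box is home (value of joint charge_button above 0.003 m and x of battery_box in the frame of charging_dock below -0.006 m).
It fails at once if a bystander is moved by more than 20 mm or tipped (distance of any of ribbon_reel, silver_weight, stapler, masking_tape, marker_gold from where it was at the start of the episode above 0.02 m or angle between any of ribbon_reel, silver_weight, stapler, masking_tape, marker_gold's own z axis and vertical above 0.25 rad).
It also fails if it takes over 51 s, if anything falls off the work surface, if the arm or the gripper's body presses on something with over 40 N, if the wrist force passes 120 N, or if a joint passes its speed limit or range.

## Working session

There is one attempt and no reset: what is moved stays moved. The work goes in short steps, Python scripts to look and compute and a tool call to move; the robot and the scene stay as the last step left them, time stands still between calls to the robot, and variables do not carry over. Pictures are saved under pics/ and viewed, at most 10 in all, crops included, and the job is handed in when it is done.

Besides the shell and the picture viewer there is one more tool, called after "Request:" by a JSON object that holds its "api" and its "payload", one argument or row to a line. move_arm: Moves the arm, as the interface text tells. Its arguments: {"type":"object","properties":{"targets":{"type":"array","items":{"type":"array"}},"squeeze":{"type":"number"}},"required":["targets"]}

```bash
mkdir -p pics; python3 - <<'E'
from workcell import env
import cv2,numpy as np
for c in ("scene","top"):
    p=env.read_camera(c); cv2.imwrite(f"pics/{c}0.png",p["pixels"][:,:,::-1])
    for t in ["battery_box","push_face","charging_dock","dock_mouth","charge_button_top","carry_handle","ribbon_reel","silver_weight","stapler","masking_tape","marker_gold"]:
        r=env.landmark_of(t,p)
        print(c,t,[(np.round(d["centre"],3).tolist(),round(d["confidence"],2)) for d in r[:2]])
s=env.get_state(); print(s)
E
```

```text
scene battery_box [([0.539, 0.006, 0.0], 0.93)]
scene push_face [([0.484, -0.009, 0.019], 0.75)]
scene charging_dock [([0.662, 0.022, 0.004], 0.55)]
scene dock_mouth [([0.545, -0.2, -0.0], 0.61)]
scene charge_button_top [([0.628, 0.143, 0.056], 0.53)]
scene carry_handle [([0.427, -0.206, 0.0], 0.3)]
scene ribbon_reel [([0.478, 0.214, 0.0], 0.93)]
scene silver_weight [([0.408, 0.205, 0.001], 0.82)]
scene stapler [([0.541, -0.2, -0.001], 0.84)]
scene masking_tape [([0.428, -0.206, -0.003], 0.93)]
scene marker_gold [([0.665, 0.024, 0.0], 0.74)]
top battery_box [([0.542, 0.01, -0.003], 0.75)]
top push_face [([0.484, -0.009, 0.019], 0.61)]
top charging_dock []
top dock_mouth []
top charge_button_top []
top carry_handle [([0.538, -0.206, 0.003], 0.69), ([0.484, -0.009, 0.02], 0.16)]
top ribbon_reel []
top silver_weight [([0.404, 0.206, 0.001], 0.61)]
top stapler [([0.536, -0.208, 0.002], 0.84)]
top masking_tape [([0.419, -0.204, 0.002], 0.58)]
top marker_gold [([0.754, -0.241, 0.004], 0.85), ([0.475, 0.212, 0.001], 0.42)]
{'clock': 1.2, 'joint_pos': array([-1.38764876e+00,  3.13196117e-01,  4.60958147e-02,  1.30355708e+00,
       -3.93894119e-06,  1.43120930e+00]), 'qvel': array([-1.06000713e-03, -3.47475518e-04,  9.32640587e-05,  1.57439275e-03,
       -1.30334337e-03,  5.37989709e-04]), 'tau': array([ 1.78555776e-03, -4.80475187e+01,  2.98814785e+01,  3.83459846e-04,
       -1.53136061e-04, -1.56733165e-05]), 'tcp_pos': array([ 0.18237501, -0.54537163,  0.23132368]), 'orientation': array([ 6.94996529e-05,  9.87008523e-01,  1.60667889e-01, -4.55977226e-07]), 'wrist_force': array([-0.64898348, -0.56010979,  0.23600097]), 'ft_torque': array([-0.06507084, -0.00849034, -0.00245943]), 'grip_force': 0.0, 'finger_gap': 0.08587240414042492}
```

View pics/scene0.png

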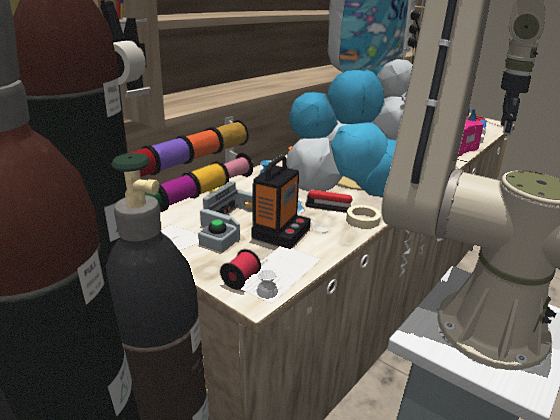

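View pics/top0.png

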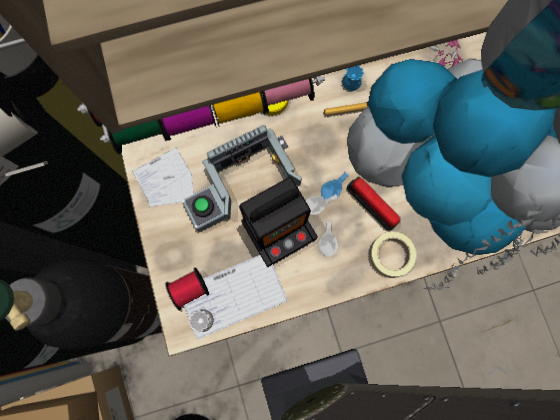

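The scene view shows the box at (280,210) with the pod and green button at (217,228). In the top view the dock bay is at about (250,160), the button at (202,205), the box skid's rear edge at about (290,250), and the reel and weight at lower left. I'll zoom into the top view to get the dock's pose.

```bash
cat > h.py <<'E'
import numpy as np,cv2
from workcell import env
def cam(p):
    h=p["pixels"].shape[0]; f=h/2/np.tan(np.radians(p["fovy"])/2)
    K=np.array([[f,0,p["cx"]],[0,f,p["cy"]],[0,0,1]]); E=np.diag([1,-1,-1,1.])@np.array(p["extrinsics"])
    return K,np.array(p["dist_coeffs"],float),E
def proj(p,P):
    K,d,E=cam(p); return cv2.projectPoints(np.array(P,float),cv2.Rodrigues(E[:3,:3])[0],E[:3,3],K,d)[0][:,0]
def back(p,uv,z):
    K,d,E=cam(p); n=cv2.undistortPoints(np.array(uv,float).reshape(-1,1,2),K,d)[:,0]
    R,t=E[:3,:3],E[:3,3]; c=-R.T@t; r=np.c_[n,np.ones(len(n))]@R
    z=np.broadcast_to(z,len(n)); return c+r*((z-c[2])/r[:,2])[:,None]
def body(pose,P):
    x,y,a=pose; P=np.array(P,float); c,s=np.cos(a),np.sin(a)
    return np.c_[x+c*P[:,0]-s*P[:,1],y+s*P[:,0]+c*P[:,1],P[:,2]]
E
python3 - <<'E'
from h import *
p=env.read_camera("top"); cv2.imwrite("pics/crop.png",cv2.resize(p["pixels"][115:265,180:335,::-1],None,fx=4,fy=4,interpolation=cv2.INTER_CUBIC))
print(back(p,[[202,205]],.058))
m=env.spot_in("charge_button",p); print(m)
E
```

```text
[[0.62457209 0.13914378 0.058     ]]
[]
```

View pics/crop.png

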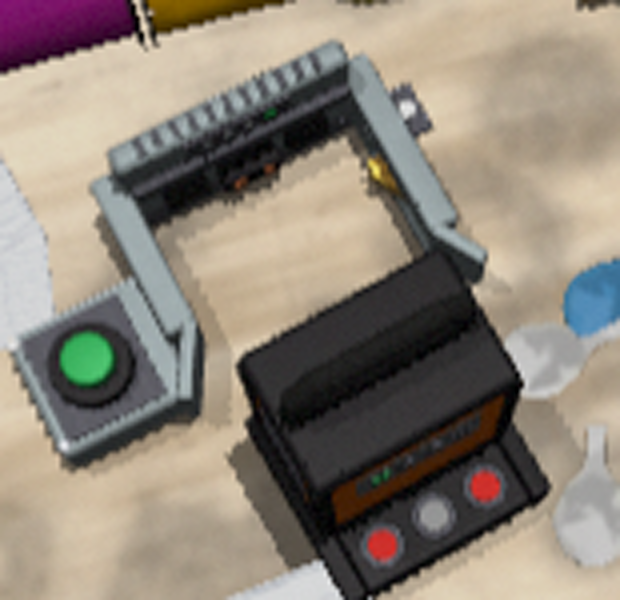

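The crop shows, in crop pixels:
- **Pod:** corners at (18,345), (68,450), (190,400) and (130,283).
- **Button:** (87,357).
- **Cheek front ends, inner:** (192,325) and (428,228).
- **Box skid, rear top corners:** (355,597) and (547,490).
- **Tower roof corners:** (243,355), (435,250) and (520,385).

```bash
python3 - <<'E'
from h import *
from scipy.optimize import least_squares
p=env.read_camera("top")
def fit(uv,P,x0):
    uv=np.array(uv,float)/4+[180,115]
    r=least_squares(lambda q:(proj(p,body(q,P))-uv).ravel(),x0,loss="soft_l1",f_scale=1)
    print(np.round(r.x,4),"deg",np.degrees(r.x[2]).round(2)); print(np.round(r.fun.reshape(-1,2),1).tolist()); return r.x
D=fit([(18,345),(68,450),(190,402),(130,283),(192,325),(428,228)],
 [(.026,.157,.036),(-.046,.157,.036),(-.046,.079,.036),(.026,.079,.036),(-.016,.0635,.048),(-.030,-.0635,.048)],[.66,.02,0])
B=fit([(355,597),(547,490),(243,355),(435,250),(520,385)],
 [(-.055,.06,.034),(-.055,-.06,.034),(.055,.054,.163),(.055,-.054,.163),(-.019,-.054,.163)],[.54,.006,.1])
bt=back(p,[[87/4+180,357/4+115]],.058)[0]; print("button",bt)
R=lambda a:np.array([[np.cos(a),-np.sin(a)],[np.sin(a),np.cos(a)]])
print("button in dock",R(D[2]).T@(bt[:2]-D[:2]),"box in dock",R(D[2]).T@(B[:2]-D[:2]),np.degrees(B[2]-D[2]))
im=p["pixels"][:,:,::-1].copy()
im=cv2.resize(im,None,fx=4,fy=4,interpolation=cv2.INTER_CUBIC)
def poly(q,P,c):
    cv2.polylines(im,[np.int32((proj(p,body(q,P))+.5)*4)],False,c,1)
for z,c in((.034,(0,255,0)),(0.003,(0,255,255))): poly(B,[(-.055,-.06,z),(.055,-.06,z),(.055,.06,z),(-.055,.06,z),(-.055,-.06,z)],c)
poly(B,[(-.019,-.054,.163),(.055,-.054,.163),(.055,.054,.163),(-.019,.054,.163),(-.019,-.054,.163)],(255,0,255))
poly(D,[(-.055,-.0825,.048),(-.03,-.0635,.048),(.055,-.0635,.048),(.055,.0635,.048),(-.016,.0635,.048)],(0,0,255))
poly(D,[(-.046,.079,.036),(.026,.079,.036),(.026,.157,.036),(-.046,.157,.036),(-.046,.079,.036)],(255,0,0))
cv2.imwrite("pics/ov.png",im[460:1060,720:1340])
E
```

```text
[0.6594 0.0242 0.221 ] deg 12.66
[[-4.4, 0.5], [-1.1, 4.2], [2.2, -2.1], [1.0, -1.8], [0.9, -0.2], [-0.7, 0.7]]
[0.5378 0.0046 0.2276] deg 13.04
[[-2.8, 2.8], [0.6, 0.2], [-3.9, 0.5], [1.0, -2.2], [0.8, -1.0]]
button [0.62621947 0.13923878 0.058     ]
button in dock [-0.00717175  0.11953658] box in dock [-0.12297843  0.00757904] 0.37789718666116334
```

View pics/ov.png

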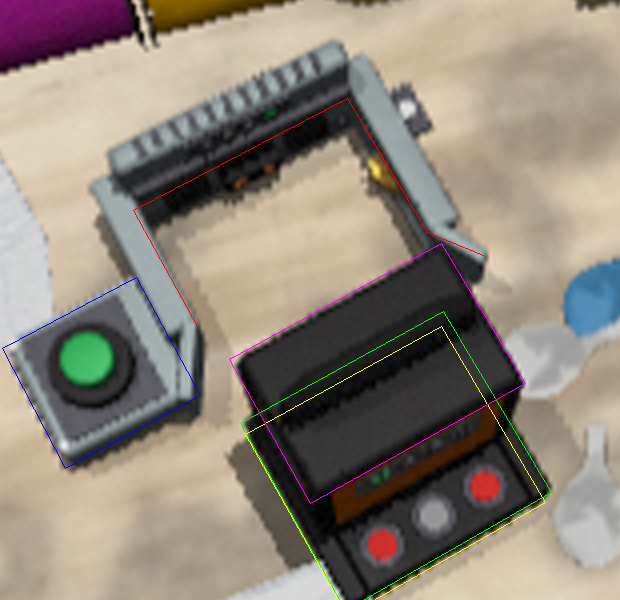

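The overlay agrees within about 3 mm. The dock is at (0.659, 0.024) with yaw 12.7°, and the box is about 123 mm short of home and nearly aligned. I'll push with both fingers spread, giving two contact points, and the tool tilted back 15°. A small planner will convert world waypoints into tool-axis rows.

```bash
cat > plan.py <<'E'
import sys,json
from h import *
from scipy.spatial.transform import Rotation as Rt, Slerp
def Rtool(yaw,tilt): return Rt.from_euler("z",yaw,degrees=True)*Rt.from_euler("x",180,degrees=True)*Rt.from_euler("y",tilt,degrees=True)
def plan(wps,step=55,ang=9):
    """wps: (x,y,z,yaw,tilt) world; prints rounded rows, <=5 per call"""
    s=env.get_state(); q=s["orientation"]; p,R=s["tcp_pos"],Rt.from_quat([q[1],q[2],q[3],q[0]]); seq=[]
    a,A=p,R
    for w in wps:
        b,B=np.array(w[:3]),Rtool(w[3],w[4]); n=int(np.ceil(max(np.linalg.norm(b-a)*1000/step,np.degrees((A.inv()*B).magnitude())/ang,1)))
        S=Slerp([0,1],Rt.concatenate([A,B]))
        seq+=[(a+(b-a)*k/n,S(k/n)) for k in range(1,n+1)]; a,A=b,B
    for i in range(0,len(seq),5):
        rows=[]
        for P,Q in seq[i:i+5]:
            d=np.round(R.inv().apply(P-p)*1000,0); t=np.round(np.degrees((R.inv()*Q).as_rotvec())/10,2); rows.append([d.tolist(),t.tolist()])
        print(json.dumps(rows)); p=p+R.apply(d/1000); R=R*Rt.from_rotvec(np.radians(t*10))
E
python3 - <<'E'
from plan import *
plan([(.25,-.33,.23,12.7,0),(.42,-.022,.16,12.7,15),(.435,-.02,.04,12.7,15)])
E
```

```text
[[[26.0, -37.0, 0.0], [0.0, -0.0, 0.12]], [[53.0, -73.0, 1.0], [0.0, -0.0, 0.23]], [[79.0, -110.0, 1.0], [0.0, -0.0, 0.35]], [[106.0, -146.0, 1.0], [0.0, -0.0, 0.46]], [[132.0, -183.0, 1.0], [0.0, -0.0, 0.58]]]
[[[34.0, -37.0, 10.0], [0.0, 0.21, -0.0]], [[67.0, -75.0, 20.0], [0.0, 0.43, -0.0]], [[101.0, -113.0, 30.0], [0.0, 0.64, -0.0]], [[134.0, -150.0, 40.0], [0.0, 0.86, -0.0]], [[167.0, -188.0, 50.0], [0.0, 1.07, -0.0]]]
[[[31.0, -37.0, 16.0], [0.0, 0.22, -0.0]], [[62.0, -75.0, 32.0], [0.0, 0.43, -0.0]], [[60.0, -75.0, 73.0], [0.0, 0.43, -0.0]], [[57.0, -74.0, 113.0], [0.0, 0.43, -0.0]], [[55.0, -74.0, 153.0], [0.0, 0.43, -0.0]]]
```

Request:
{"api": "move_arm", "payload": {
  "targets": [
    [[26,-37,0],[0,0,0.12],-0.5],
    [[53,-73,1],[0,0,0.23],-0.5],
    [[79,-110,1],[0,0,0.35],-0.5],
    [[106,-146,1],[0,0,0.46],-0.5],
    [[132,-183,1],[0,0,0.58],-0.5]
  ]
}}

```text
clock: 1.98
tcp_pos: [0.2498, -0.3286, 0.2304]
orientation: [0.0, 0.994, 0.11, 0.0]
wrist_force: [0.5, -1.7, 1.1]
finger_gap: 0.064
grip_force: 0.0
```

Request:
{"api": "move_arm", "payload": {
  "targets": [
    [[34,-37,10],[0,0.21,0],-0.5],
    [[67,-75,20],[0,0.43,0],-0.5],
    [[101,-113,30],[0,0.64,0],-0.5],
    [[134,-150,40],[0,0.86,0],-0.5],
    [[167,-188,50],[0,1.07,0],-0.5]
  ]
}}

```text
clock: 2.6
tcp_pos: [0.3718, -0.1086, 0.1804]
orientation: [-0.01, 0.989, 0.11, 0.094]
wrist_force: [0.6, 0.2, 1.0]
finger_gap: 0.0642
grip_force: 0.0
```

```bash
python3 - <<'E'
from plan import *
s=env.get_state(); print(s["clock"],s["tcp_pos"],s["finger_gap"],s["wrist_force"])
plan([(.42,-.022,.16,12.7,15),(.435,-.02,.045,12.7,15)])
E
```

```text
2.6 [ 0.37182959 -0.1085694   0.18036642] 0.06419622059147925 [0.61432085 0.24808409 0.96871118]
[[[30.0, -37.0, 16.0], [0.0, 0.21, -0.0]], [[61.0, -74.0, 32.0], [0.0, 0.42, -0.0]], [[59.0, -73.0, 71.0], [0.0, 0.42, -0.0]], [[56.0, -73.0, 110.0], [0.0, 0.42, -0.0]], [[54.0, -73.0, 148.0], [0.0, 0.42, -0.0]]]
```

Request:
{"api": "move_arm", "payload": {
  "targets": [
    [[30,-37,16],[0,0.21,0],-0.5],
    [[61,-74,32],[0,0.42,0],-0.5],
    [[59,-73,71],[0,0.42,0],-0.5],
    [[56,-73,110],[0,0.42,0],-0.5],
    [[54,-73,148],[0,0.42,0],-0.5]
  ]
}}

```text
clock: 3.22
tcp_pos: [0.434, -0.0206, 0.0442]
orientation: [-0.014, 0.985, 0.11, 0.129]
wrist_force: [0.7, 0.2, 0.6]
finger_gap: 0.0641
grip_force: 0.0
```

```bash
python3 - <<'E'
from plan import *
s=env.get_state(); print(s["clock"],s["tcp_pos"],s["finger_gap"],s["wrist_force"])
p=env.read_camera("scene"); im=p["pixels"][170:290,190:350,::-1]
cv2.imwrite("pics/s1.png",cv2.resize(im,None,fx=5,fy=5,interpolation=cv2.INTER_CUBIC))
plan([(.445,-.018,.008,12.7,15),(.475,-.011,.008,12.7,15)],step=20)
E
```

```text
3.225 [ 0.43400349 -0.02060868  0.04421439] 0.06405492435114277 [0.69225336 0.22781217 0.56551643]
[[[3.0, 1.0, 17.0], [-0.01, 0.02, -0.0]], [[5.0, 1.0, 35.0], [-0.01, 0.04, -0.0]], [[20.0, 1.0, 38.0], [-0.01, 0.04, -0.0]], [[35.0, 1.0, 42.0], [-0.01, 0.04, -0.0]]]
```

View pics/s1.png

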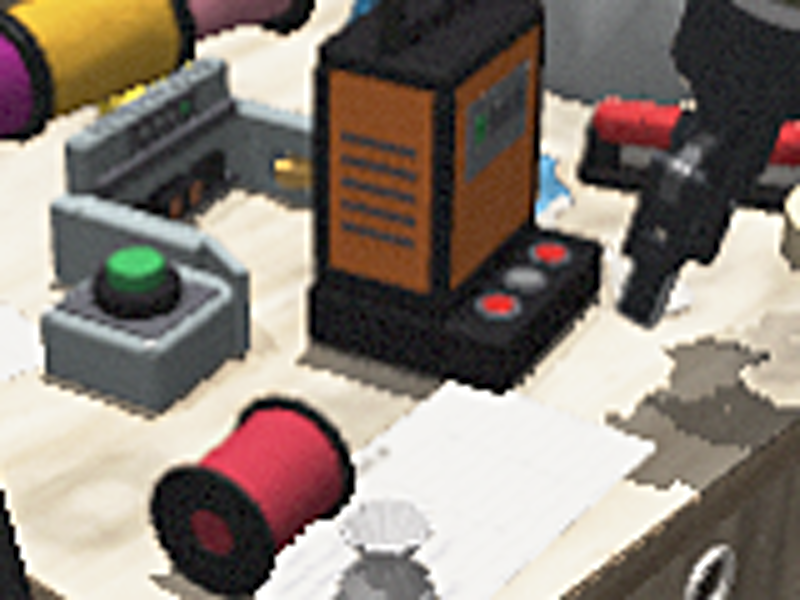

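The fingertips, at crop (650,325), hang behind the skid and are clear of everything. Next I lower them and approach.

Request:
{"api": "move_arm", "payload": {
  "targets": [
    [[3,1,17],[0,0.03,0],-0.5],
    [[5,1,35],[0,0.04,0],-0.5],
    [[15,1,37],[0,0.04,0],-0.5],
    [[25,1,40],[0,0.04,0],-0.5],
    [[31,1,41],[0,0.04,0],-0.5]
  ]
}}

```text
clock: 3.9
tcp_pos: [0.4752, -0.0132, 0.0144]
orientation: [-0.014, 0.985, 0.11, 0.133]
wrist_force: [0.4, -1.1, -0.8]
finger_gap: 0.0642
grip_force: 0.0
```

```bash
python3 - <<'E'
from plan import *
s=env.get_state(); print(s["clock"],s["tcp_pos"],s["finger_gap"],s["wrist_force"])
a=np.radians(12.7); d=np.array([np.cos(a),np.sin(a)])
P=s["tcp_pos"][:2]
plan([(*(P+d*.04),.008,12.7,15)],step=8)
E
```

```text
3.9 [ 0.47520431 -0.01315763  0.01442747] 0.06419699329747447 [ 0.42568877 -1.14792086 -0.82120906]
[[[6.0, 0.0, 3.0], [0.0, -0.01, 0.0]], [[12.0, 0.0, 6.0], [0.0, -0.01, 0.0]], [[18.0, 0.0, 8.0], [0.0, -0.02, 0.0]], [[25.0, 0.0, 11.0], [0.0, -0.03, 0.0]], [[31.0, 0.0, 14.0], [0.01, -0.03, 0.0]]]
[[[6.0, 0.0, 3.0], [-0.0, -0.01, 0.0]]]
```

Request:
{"api": "move_arm", "payload": {
  "targets": [
    [[-1,0,5],[0,0,0],-0.5],
    [[4,0,6],[0,0,0],-0.5],
    [[9,0,8],[0,0,0],-0.5],
    [[14,0,9],[0,0,0],-0.5]
  ]
}}

```text
clock: 4.4
tcp_pos: [0.4842, -0.0092, 0.0064]
orientation: [-0.015, 0.986, 0.109, 0.128]
wrist_force: [-9.2, -2.0, 4.5]
finger_gap: 0.0643
grip_force: 4.4
```

```bash
cat > look.py <<'E'
from plan import *
import sys
s=env.get_state(); print(s["clock"],s["tcp_pos"].round(4),s["wrist_force"].round(1),s["ft_torque"].round(2))
for c in("top","scene"):
    p=env.read_camera(c)
    print(c,*[[ (np.round(d["centre"],3).tolist(),round(d["confidence"],2)) for d in env.landmark_of(t,p)[:1]] for t in("battery_box","push_face")])
    cr=p["pixels"][115:265,180:335] if c=="top" else p["pixels"][150:270,190:350]
    cv2.imwrite(f"pics/{c}_{sys.argv[1]}.png",cv2.resize(cr[:,:,::-1],None,fx=4,fy=4,interpolation=cv2.INTER_CUBIC))
E
python3 look.py 2
```

```text
4.4 [ 0.4842 -0.0092  0.0064] [-9.2 -2.   4.5] [-0.4   1.76 -0.03]
top [([0.552, 0.008, -0.001], 0.91)] [([0.492, -0.007, 0.018], 0.79)]
scene [([0.547, 0.004, -0.0], 0.7)] [([0.49, -0.006, 0.017], 0.68)]
```

Request:
{"api": "move_arm", "payload": {
  "targets": [
    [[8,0,2],[0,0,0],-0.5],
    [[15,1,4],[0,0,0],-0.5],
    [[23,1,6],[0,0,0],-0.5],
    [[31,2,8],[0,0,0],-0.5],
    [[39,2,10],[0,0,0],-0.5]
  ]
}}

```text
clock: 5.32
tcp_pos: [0.5292, -0.0026, 0.0089]
orientation: [-0.015, 0.985, 0.11, 0.132]
wrist_force: [-3.7, -1.5, -1.5]
finger_gap: 0.0638
grip_force: 2.3
```

```bash
python3 look.py 3
```

```text
5.325 [ 0.5292 -0.0026  0.0089] [-3.7 -1.5 -1.5] [-0.28  1.26  0.05]
top [([0.592, 0.016, -0.002], 0.67)] [([0.535, 0.002, 0.022], 0.81)]
scene [([0.591, 0.011, -0.001], 0.88)] [([0.532, 0.001, 0.019], 0.6)]
```

View pics/top_3.png

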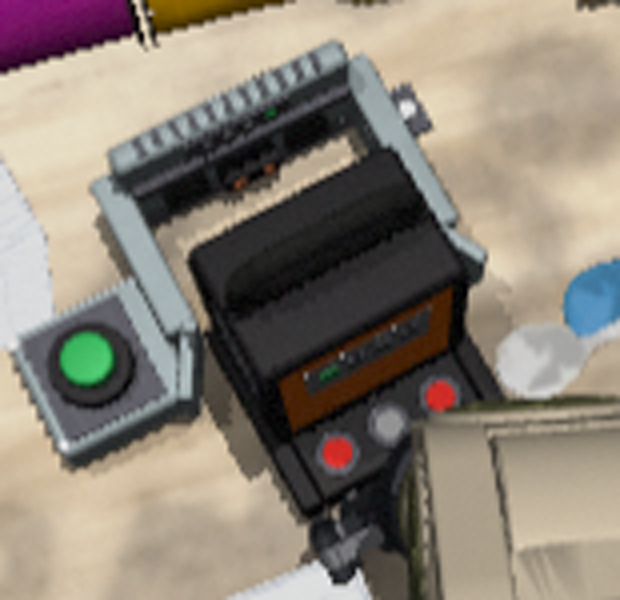

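The box is square to the bay and entering the lead-ins, with the left finger at (340,555) behind the skid. I'll keep pushing.

Request:
{"api": "move_arm", "payload": {
  "targets": [
    [[8,0,2],[0,0,0],-0.5],
    [[15,1,4],[0,0,0],-0.5],
    [[23,1,6],[0,0,0],-0.5],
    [[31,2,8],[0,0,0],-0.5],
    [[37,2,11],[0,0,0],-0.5]
  ]
}}

```text
clock: 6.25
tcp_pos: [0.5639, 0.0037, 0.0073]
orientation: [-0.014, 0.985, 0.109, 0.13]
wrist_force: [-19.8, -4.4, 13.9]
finger_gap: 0.0642
grip_force: 10.1
```

```bash
python3 look.py 4
```

```text
6.25 [0.5639 0.0037 0.0073] [-19.8  -4.4  13.9] [-0.67  3.13 -0.02]
top [([0.63, 0.022, -0.002], 0.7)] [([0.57, 0.005, 0.017], 0.68)]
scene [([0.623, 0.018, 0.002], 0.89)] [([0.57, 0.002, 0.019], 0.88)]
```

Request:
{"api": "move_arm", "payload": {
  "targets": [
    [[6,0,1],[0,0,0],-0.5],
    [[12,0,3],[0,0,0],-0.5],
    [[18,0,4],[0,0,0],-0.5],
    [[23,0,6],[0,0,0],-0.5]
  ]
}}

```text
clock: 7.05
tcp_pos: [0.5873, 0.009, 0.0071]
orientation: [-0.015, 0.985, 0.109, 0.13]
wrist_force: [-15.7, -4.4, 10.5]
finger_gap: 0.0642
grip_force: 8.4
```

```bash
python3 look.py 5
```

```text
7.05 [0.5873 0.009  0.0071] [-15.7  -4.4  10.5] [-0.64  2.7   0.  ]
top [([0.653, 0.029, -0.002], 0.86)] [([0.592, 0.011, 0.019], 0.9)]
scene [([0.65, 0.023, 0.002], 0.61)] [([0.593, 0.012, 0.017], 0.88)]
```

View pics/top_5.png

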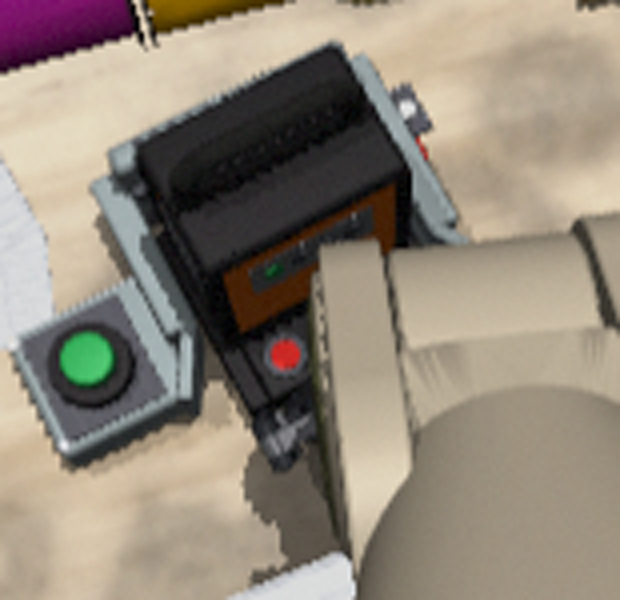

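The box is about 10 mm short of home. The catch's red tab at (422,150) is pushed out. I'll push on in small rows until the force rises.

Request:
{"api": "move_arm", "payload": {
  "targets": [
    [[3,0,1],[0,0,0],-0.5],
    [[6,0,2],[0,0,0],-0.5],
    [[9,0,2],[0,0,0],-0.5],
    [[9,0,2],[0,0,0],-0.5]
  ]
}}

```text
clock: 7.85
tcp_pos: [0.597, 0.011, 0.0077]
orientation: [-0.015, 0.985, 0.109, 0.13]
wrist_force: [-6.1, -1.3, -2.8]
finger_gap: 0.0638
grip_force: 3.1
```

Request:
{"api": "move_arm", "payload": {
  "targets": [
    [[2,0,1],[0,0,0],-0.5],
    [[4,0,1],[0,0,0],-0.5],
    [[4,0,1],[0,0,0],-0.5]
  ]
}}

```text
clock: 8.22
tcp_pos: [0.598, 0.0114, 0.0071]
orientation: [-0.014, 0.986, 0.109, 0.128]
wrist_force: [-17.7, -4.3, 9.1]
finger_gap: 0.0641
grip_force: 8.4
```

Request:
{"api": "move_arm", "payload": {
  "targets": [
    [[2,0,1],[0,0,0],-0.5],
    [[4,0,1],[0,0,0],-0.5],
    [[4,0,1],[0,0,0],-0.5]
  ]
}}

```text
clock: 8.6
tcp_pos: [0.5982, 0.0116, 0.0066]
orientation: [-0.014, 0.986, 0.108, 0.125]
wrist_force: [-28.7, -9.4, 20.8]
finger_gap: 0.0637
grip_force: 15.3
```

```bash
python3 look.py 6
```

```text
8.6 [0.5982 0.0116 0.0066] [-28.7  -9.4  20.8] [-1.41  4.68 -0.1 ]
top [([0.662, 0.03, -0.002], 0.87)] [([0.624, 0.144, 0.062], 0.6)]
scene [([0.661, 0.025, 0.002], 0.71)] [([0.6, 0.013, 0.017], 0.82)]
```

View pics/top_6.png

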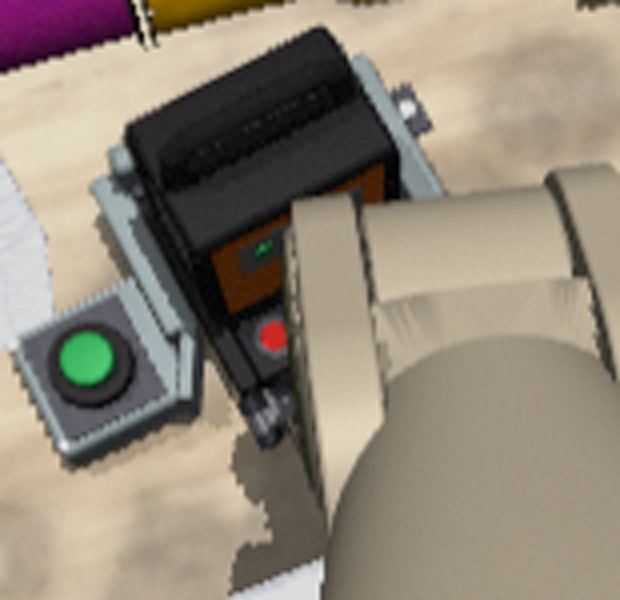

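The red tab has gone back in and the stop is firm at 29 N with the position unchanged, so the box is home and the catch has snapped. Next I back off and rise.

Request:
{"api": "move_arm", "payload": {
  "targets": [
    [[-10,0,-3],[0,0,0],-0.5],
    [[-30,0,-9],[0,0,0],-0.5],
    [[-58,0,-16],[0,0,0],-0.5],
    [[-72,0,-65],[0,0,0],0],
    [[-60,0,-120],[0,0,0],1]
  ]
}}

```text
clock: 9.52
tcp_pos: [0.5179, -0.0066, 0.1091]
orientation: [-0.015, 0.985, 0.109, 0.132]
wrist_force: [0.6, 0.1, 0.4]
finger_gap: 0.0281
grip_force: 0.0
```

```bash
python3 - <<'E'
from plan import *
s=env.get_state(); print(s["clock"],s["tcp_pos"],s["wrist_force"])
plan([(.53,.05,.24,12.7,8),(.60,.135,.27,12.7,0)])
E
```

```text
9.525 [ 0.51792516 -0.00655597  0.10909493] [0.5556268  0.0600017  0.43166059]
[[[19.0, -18.0, -40.0], [-0.0, -0.24, -0.0]], [[38.0, -35.0, -80.0], [-0.0, -0.48, -0.0]], [[58.0, -53.0, -120.0], [-0.01, -0.72, -0.01]], [[88.0, -75.0, -122.0], [-0.01, -0.99, -0.01]], [[119.0, -98.0, -124.0], [-0.01, -1.26, -0.01]]]
[[[29.0, -22.0, -9.0], [0.0, -0.26, 0.0]]]
```

Request:
{"api": "move_arm", "payload": {
  "targets": [
    [[19,-18,-40],[0,-0.24,0],1],
    [[38,-35,-80],[0,-0.48,0],1],
    [[58,-53,-120],[0,-0.72,0],1],
    [[88,-75,-122],[0,-1.0,0],1],
    [[119,-98,-124],[0,-1.26,0],1]
  ]
}}

```text
clock: 10.15
tcp_pos: [0.5809, 0.1081, 0.2627]
orientation: [-0.002, 0.994, 0.11, 0.026]
wrist_force: [0.6, -0.7, -0.5]
finger_gap: 0.0002
grip_force: 0.0
```

```bash
python3 - <<'E'
from plan import *
s=env.get_state(); print(s["clock"],s["tcp_pos"],s["orientation"],s["wrist_force"],s["finger_gap"],s["joint_pos"].round(2))
for c in("scene","top"):
    p=env.read_camera(c)
    for t in("battery_box","charge_button_top","charging_dock"): print(c,t,[(np.round(d["centre"],3).tolist(),round(d["confidence"],2)) for d in env.landmark_of(t,p)[:1]])
    if c=="scene": cv2.imwrite("pics/s7.png",cv2.resize(p["pixels"][110:280,150:400,::-1],None,fx=3,fy=3))
plan([(.626,.141,.25,12.7,0),(.626,.141,.075,12.7,0)])
E
```

```text
10.15 [0.58088946 0.10811827 0.26267403] [-0.00249096  0.99353856  0.11036655  0.02634673] [ 0.62753509 -0.66014781 -0.50780203] 0.00021324870352772244 [0.04 0.29 0.09 1.32 0.01 2.96]
scene battery_box []
scene charge_button_top [([0.625, 0.143, 0.054], 0.57)]
scene charging_dock [([0.663, 0.022, -0.004], 0.7)]
top battery_box [([0.66, 0.032, 0.002], 0.62)]
top charge_button_top []
top charging_dock []
[[[27.0, -12.0, 6.0], [0.0, -0.14, -0.0]], [[54.0, -23.0, 13.0], [0.0, -0.27, -0.01]], [[52.0, -23.0, 56.0], [0.0, -0.27, -0.01]], [[50.0, -23.0, 100.0], [0.0, -0.27, -0.01]], [[48.0, -23.0, 144.0], [0.0, -0.27, -0.01]]]
[[[0.0, -0.0, 44.0], [0.0, -0.0, 0.0]]]
```

View pics/s7.png

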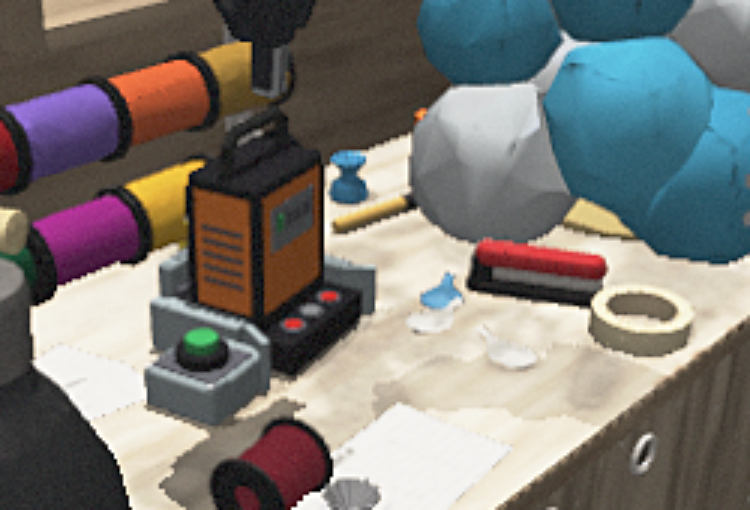

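In the scene view the box is home, with the button at about (203,345) in the crop. The arm's wrist offset lies on the tower's side, so I'll press with the tool tilted back 20° to keep the wrist behind the tower and handle.

```bash
python3 - <<'E'
from plan import *
plan([(.60,.141,.24,12.7,10),(.631,.142,.16,12.7,20),(.631,.142,.08,12.7,20)])
E
```

```text
[[[29.0, -29.0, 21.0], [0.0, 0.73, -0.01]], [[42.0, -26.0, 62.0], [0.0, 1.23, -0.01]], [[55.0, -23.0, 103.0], [0.0, 1.73, -0.01]], [[53.0, -23.0, 143.0], [0.0, 1.73, -0.01]], [[51.0, -23.0, 183.0], [0.0, 1.73, -0.01]]]
```

Request:
{"api": "move_arm", "payload": {
  "targets": [
    [[29,-29,21],[0,0.73,0],1],
    [[42,-26,62],[0,1.23,0],1],
    [[55,-23,103],[0,1.73,0],1],
    [[53,-23,143],[0,1.73,0],1],
    [[51,-23,183],[0,1.73,0],1]
  ]
}}

```text
clock: 11.18
tcp_pos: [0.6303, 0.1416, 0.0791]
orientation: [-0.019, 0.979, 0.108, 0.173]
wrist_force: [1.5, -0.2, -0.4]
finger_gap: -0.0004
grip_force: 0.0
```

```bash
python3 - <<'E'
from plan import *
s=env.get_state(); print(s["clock"],s["tcp_pos"],s["orientation"],s["wrist_force"])
p=env.read_camera("scene"); q=proj(p,[s["tcp_pos"],[.626,.141,.058]]); print(q)
cv2.imwrite("pics/s8.png",cv2.resize(p["pixels"][140:270,180:340,::-1],None,fx=4,fy=4,interpolation=cv2.INTER_CUBIC))
plan([(.631,.142,.05,12.7,20)],step=6)
E
```

```text
11.175 [0.63030186 0.14155129 0.07909991] [-0.01904688  0.97871544  0.10828045  0.17328776] [ 1.52344474 -0.21719104 -0.37474233]
[[216.37658165 213.51589925]
 [218.12489851 221.79542576]]
[[[-1.0, 0.0, 6.0], [-0.0, 0.01, -0.0]], [[-1.0, 0.0, 11.0], [-0.0, 0.02, -0.0]], [[-2.0, 0.0, 17.0], [-0.0, 0.04, -0.01]], [[-3.0, 0.0, 23.0], [-0.0, 0.05, -0.01]]]
```

View pics/s8.png

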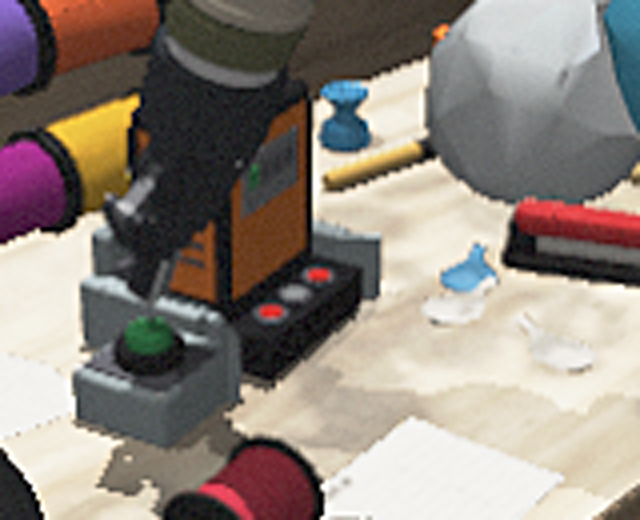

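The shut tip at crop (155,300) is just above the button at (150,335). I press straight down in steps.

Request:
{"api": "move_arm", "payload": {
  "targets": [
    [[-2,0,6],[0,0,0],1],
    [[-4,0,11],[0,0,0],1],
    [[-5,0,16],[0,0,0],1],
    [[-7,0,21],[0,0,0],1]
  ]
}}

```text
clock: 11.72
tcp_pos: [0.6331, 0.1427, 0.0587]
orientation: [-0.019, 0.979, 0.109, 0.174]
wrist_force: [0.7, 0.3, 2.1]
finger_gap: -0.0001
grip_force: 1.1
```

Request:
{"api": "move_arm", "payload": {
  "targets": [
    [[-1,0,3],[0,0,0],1],
    [[-2,0,6],[0,0,0],1],
    [[-3,0,8],[0,0,0],1],
    [[-3,0,8],[0,0,0],1]
  ]
}}

```text
clock: 12.22
tcp_pos: [0.6336, 0.1428, 0.0541]
orientation: [-0.019, 0.978, 0.109, 0.176]
wrist_force: [-15.6, -3.0, 32.4]
finger_gap: 0.0004
grip_force: 15.9
```

The button has bottomed out: 32 N, with the tip edge at about 0.051. Releasing and retreating.

Request:
{"api": "move_arm", "payload": {
  "targets": [
    [[2,0,-6],[0,0,0],1],
    [[5,0,-20],[0,0,0],1],
    [[12,0,-50],[0,0,0],1],
    [[10,0,-100],[0,0,0],1],
    [[-10,0,-150],[0,0,0],1]
  ]
}}

```text
clock: 12.85
tcp_pos: [0.5722, 0.1292, 0.1877]
orientation: [-0.019, 0.979, 0.109, 0.173]
wrist_force: [1.3, -0.2, 0.4]
finger_gap: 0.0003
grip_force: 0.0
```

Request:
{"api": "move_arm", "payload": {
  "targets": [
    [[-20,0,-40],[0,0,0],1],
    [[-20,0,-40],[0,0,0],1],
    [[-20,0,-40],[0,0,0],1]
  ]
}}

```text
clock: 13.22
tcp_pos: [0.5406, 0.1222, 0.2166]
orientation: [-0.019, 0.979, 0.109, 0.172]
wrist_force: [0.3, 0.9, 0.1]
finger_gap: -0.0001
grip_force: 0.0
```

```bash
python3 - <<'E'
from h import *
s=env.get_state(); print(s["clock"],s["tcp_pos"],s["wrist_force"],s["qvel"].round(3))
for c in("scene","top"):
    p=env.read_camera(c)
    for t in("battery_box","charge_button_top","ribbon_reel","silver_weight","charging_dock"): print(c,t,[(np.round(d["centre"],3).tolist(),round(d["confidence"],2)) for d in env.landmark_of(t,p)[:1]])
    b=p["pixels"].astype(int); g=(b[...,1]>b[...,0]*1.5)&(b[...,1]>b[...,2]*1.3)&(b[...,1]>90)
    g[:, :180]=0; g[:,260:]=0; g[:180]=0; g[250:]=0
    v,u=np.nonzero(g); print(c,"green px",len(u),u.mean(),v.mean(), proj(p,[[.626,.139,.058],[.626,.139,.052]]))
E
```

```text
13.225 [0.54057021 0.12215577 0.21662932] [0.29967428 0.90619668 0.0836822 ] [ 0.001  0.03  -0.003 -0.004  0.    -0.002]
scene battery_box [([0.659, 0.026, 0.002], 0.66)]
scene charge_button_top []
scene ribbon_reel [([0.477, 0.216, -0.003], 0.79)]
scene silver_weight [([0.407, 0.206, 0.003], 0.72)]
scene charging_dock [([0.662, 0.023, -0.0], 0.65)]
scene green px 66 217.34848484848484 220.96969696969697 [[218.7415022  221.50088953]
 [218.83962642 223.68412546]]
top battery_box [([0.665, 0.032, -0.002], 0.59)]
top charge_button_top [([0.624, 0.145, 0.058], 0.62)]
top ribbon_reel []
top silver_weight []
top charging_dock []
top green px 139 201.1294964028777 204.0791366906475 [[201.89202448 204.31860614]
 [202.37651183 205.00696599]]
```

Box home, button back up, bystanders unmoved, arm clear: handing in.

```bash
python3 -c "
from workcell import env
print(env.hand_in())"
```

```text
the job is handed in; nothing more can be done
None
```

I handed the job in at about 13 s: the battery box is home in the dock with its catch snapped in, the green button was pressed fully down and is up again, and the arm is clear; the reel and weight had not moved, I did not re-measure the stapler, tape or marker, and the hand-in gave no verdict.

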